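Snap an earthing block's press stud shut in the bench pliers

TASK

One of the three black earthing blocks has a round steel press-stud cap standing on the tongue, not yet pressed home; pick that block up by its thick end and lay it on the grey base plate, with the stud between the open jaws of the bench-held pliers. Let go, then press the pliers' upper handle all the way down until the stud clicks home, and let the handle spring back up. Leave the block lying between the jaws.

Things in the scene. Friction and masses are not known exactly. Their poses are not given: they have to be found in the camera images.
- block: The block to finish: loose black plastic, 80 g, with the round cap. Origin on its underside below the cap; z up, +x from thick end to stud (starts within 15 deg of world -y). Tongue 28 mm wide, 8 thick, x -61 to +16 mm. Steel cap, 24 mm wide, at x=0: top 21 mm above the underside, gap below it. Two look-alikes lie beside it in any order: neither has a cap; one's tongue is plain, the other's forked.
- block_grip (a point): Centre of the thick end of block, where to grasp it: a box 42 mm long (x), 20 mm wide (y), 26 mm high, with two brass sockets on top. This point is at x=-80 mm, 13 mm above the block's underside. Its axes are the block's. The look-alikes' thick ends are at least 60 mm from it, centre to centre, in world x.
- stud (a joint): How far the cap of block is pressed down, m: 0 = standing up, 0.006 = clicked home. It resists with about 15 N at first, snaps through at about 0.003 and then holds itself home.
- pliers: Pliers fixed to the desk. Origin on the desk below the jaw centre; z up, x from handles to hinge. Grey base plate x -60 to 90, y -30 to 120 mm, flat top at z=20, clear at y>25: the block lies on it, cap at the origin, thick end to +y (block +x along pliers -y). Upper jaw pad 32 x 32 mm; handle up, its underside slopes from z=66 (x=-16) to z=54 (x=12): slide the cap in from +y.
- lever_handle (a point): Place to press: on the top face of the upper handle (black rubber, 24 mm wide), 25 mm from its outer end; it moves with the handle. In pliers x, z: -109, 143 mm when up; -130, 70 mm when fully down. A fixed lower handle lies under it, top at z=36.
- lever (a joint): Closing angle of the pliers' upper half about its hinge (pliers x=70, z=52 mm), rad: 0 = handle up, jaws open, where a spring returns it; 0.38 = fully down, jaws shut. Pressing at lever_handle takes about 3 to 10 N, more against the stop at the end.
There are look-alikes about, which are no part of the job. Leave any blue or green look-alike of the block alone.

How it is judged:
By the outcome, as a careful person would: the job done as asked, in the order asked, and still so for the second after the job is handed in, with the robot touching nothing.
It also fails if it takes over 48 s, if anything falls off the work surface, if the arm or the gripper's body presses on something with over 40 N, if the wrist force passes 120 N, or if a joint passes its speed limit or range.

ROBOT

A 6-joint arm with a two-finger parallel gripper is mounted at the origin on the work surface. World frame = base frame: x ahead of the robot, y to its left, z up, the work surface at z = 0. Lengths are in m, angles in rad, forces in N, time in s.
With the tool pointing down it reaches from about 0.275 to 0.825 m from the base axis. Payload 5.2 kg.
Tool frame: the origin (TCP) lies midway between the tips of the shut fingers; the grasp point (between the pads) lies 19 mm behind it; x points along the fingers, y is the direction in which the jaws open and shut, and the axes are right-handed (so a half turn about x gives the same grasp; the last joint's range is limited). The gripper opens to 93 mm and grips with 3 to 60 N. Pads are 15 mm wide; open, the fingers measure 128 mm over their backs; the gripper's body (75 mm by 188 mm) begins 65 mm behind the grasp point.
Start: joints at [-0.203, 0.259, 1.535, -0, 1.348, -0.203], TCP at [0.55, 0, 0.219] pointing down, gripper open.
Joint ranges: [-3.14, 3.14], [-0.91, 2.08], [0.19, 2.58], [-1.22, 4.36], [0.22, 2.71], [-3.12, 3.12]. Speed limits (rad/s): [2.57, 2.57, 3.14, 3.14, 3.14, 3.14].

INTERFACE

Orientations are given as [roll, pitch, yaw] about the fixed x, y, z axes, in that order (R = Rz(yaw) Ry(pitch) Rx(roll)).
In Python, from plant import sensors, optics, ticket, spotter gives the robot as it stands. The module is installed in compiled form; this text tells all that it offers.
- The arm moves only by the tool move_arm, never from a script. Its argument "increments" is a list of rows, each a list of 4 numbers: the shift along the tool's x, y, z in mm, then the turn about the tool's x in rad. A call has 1 to 20 rows; each row is the pose to reach, as a shift and turn from the pose commanded when the call began, along the tool's axes at that moment; what a row does not reach only later rows make up. A row lasts 1/10 s, in which the tool goes at most 50 mm and 8.59 degrees, less where a joint would pass 70% of its speed; a pose out of reach is approached as far as the arm can. A call with a gripper value outside its range is refused whole. "fingers" is the opening, from 0 (shut) to 1 (fully open), set as the call begins (left out, the last holds). The fingers move at their own pace and stop on an object; "newtons" is the grip in N (left out, the last holds). Time passes only in rows, so rows that repeat a pose let the fingers close. It gives the time, the measured TCP pose, the force and the opening at its end, in the units of the state.
- sensors.state(): the state, without advancing time (a new reading comes with each control period).
- optics.get_image(name): name is "scene" or "side" or "wrist"; returns the picture (384x512x3 uint8, red, green, blue); there is no depth.
- optics.camera_params(name): a dict with "mtx" (3x3 intrinsics, pixels), "dist" ([k1, k2, p1, p2, k3] as OpenCV has them; the pictures are not rectified), "R" (3x3) and "t" (3): a world point X has camera coordinates R X + t. Camera axes: x right, y down, z forward; pixel columns grow to the right and rows downward; lengths in m; the calibration is good to about 2 mm. A picture is of the moment at which its call begins: read the wrist's pose just before it. camera_params takes no time and is no camera call; for the wrist camera it gives the pose at the moment of the call.
- ticket.hand_in(): hands the job in, once; it reports no verdict.
Trained networks look in the newest picture that a camera, given by its name, has taken for a name from the list of things; names that differ only in an ending like _2 or _b are one class to them, and where a whole thing is asked for, a point or a joint stands for the part that bears it (a point fixed in the world has none). Each returns a list of dicts, best first, with "p" (0 to 1); they miss things now and then, are a little off and sometimes report something else, mostly with a low value. They report only what shows in the picture. A call takes as long as a camera call. They do not tell look-alikes from the thing itself.
- spotter.masks_of(camera, query): "mask" (384x512 bool, what is visible of it) and "location" ([row, column] in pixels, amid what is visible of it).
The state is a dict: "clock": time; "q": joint angles; "joint_vel": joint speeds; "joint_efforts": joint torques, N m; "tool_pos": TCP position; "tcp_rot": TCP orientation; "contact_force": force on the tool from outside, world axes, zero at the start; "ft_torque": the same for the moment, N m; "gripper_width": finger opening in m.
Only numpy, scipy, OpenCV 4.12 (cv2) and the standard library are available. Lean on these libraries where they do the work, as an engineer would, in place of code of your own. Each camera call takes 0.05 s, during which the arm holds its last target.

## Working session

There is one attempt and no reset: what is moved stays moved. The work goes in short steps, Python scripts to look and compute and a tool call to move; the robot and the scene stay as the last step left them, time stands still between calls to the robot, and variables do not carry over. Pictures are saved under pics/ and viewed, and the job is handed in when it is done.

Besides the shell and the picture viewer there is one more tool, called after ">>>" as name(argument=value, ...) on one line, values as JSON. move_arm: Moves the arm, as the interface text tells. Its arguments: {"type":"object","properties":{"increments":{"type":"array","items":{"type":"array","items":{"type":"number"}}},"fingers":{"type":"number"},"newtons":{"type":"number"}},"required":["increments"]}

```bash
mkdir -p pics; ls
cat > h.py <<'E'
import numpy as np, cv2
from plant import sensors, optics, ticket, spotter
def save(img,name): cv2.imwrite('pics/'+name,img[:,:,::-1])
def ray(cam,uv,P=None):
    P=P or optics.camera_params(cam)
    K=np.array(P['mtx']);d=np.array(P['dist']);R=np.array(P['R']);t=np.array(P['t'])
    n=cv2.undistortPoints(np.array(uv,float).reshape(-1,1,2),K,d).reshape(-1,2)
    D=np.c_[n,np.ones(len(n))]@R
    return -R.T@t,D
def at_z(cam,uv,z,P=None):
    c,D=ray(cam,uv,P); s=(z-c[2])/D[:,2]; return c+D*s[:,None]
def proj(cam,X,P=None):
    P=P or optics.camera_params(cam)
    return cv2.projectPoints(np.array(X,float).reshape(-1,3),cv2.Rodrigues(np.array(P['R']))[0],np.array(P['t'],float),np.array(P['mtx']),np.array(P['dist']))[0].reshape(-1,2)
E
python3 - <<'E'
from h import *
print(sensors.state())
for c in ['scene','side','wrist']:
    im=optics.get_image(c); save(im,c+'0.png')
    P=optics.camera_params(c); print(c,-np.array(P['R']).T@P['t'])
E
```

```text
pics
{'clock': 0.0, 'q': array([-2.02792159e-01,  2.59372895e-01,  1.53608240e+00, -2.97567563e-05,
        1.34798109e+00, -2.02778844e-01]), 'joint_vel': array([-0.00064219, -0.00212543,  0.00065345,  0.00044736,  0.00011361,
       -0.00012843]), 'joint_efforts': array([ 2.41929010e-04, -4.37298238e+01, -2.84004611e+01,  7.19661056e-02,
        4.11791797e-02, -1.14769305e-04]), 'tool_pos': array([5.49455160e-01, 1.28949326e-04, 2.17801888e-01]), 'tcp_rot': array([-1.75784258,  1.56895237,  2.95453968]), 'contact_force': array([ 0.32553847,  1.033437  , -0.70937613]), 'ft_torque': array([ 0.02152953, -0.00104837,  0.01830975]), 'gripper_width': 0.09328541894527634}
scene [ 1.25926612 -0.2629953   0.70276576]
side [0.33138111 0.59148594 0.65606979]
wrist [0.5496207  0.07746455 0.38418888]
```

View pics/scene0.png

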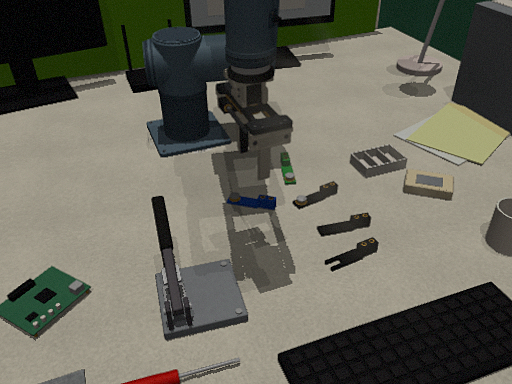

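View pics/side0.png

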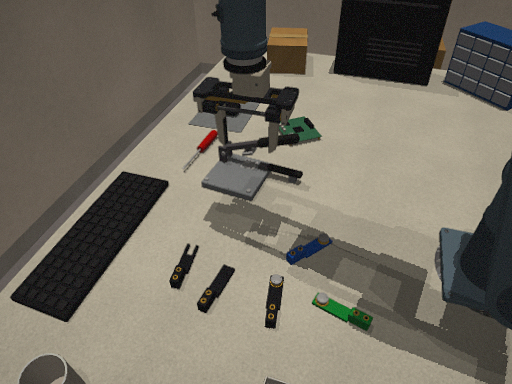

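View pics/wrist0.png

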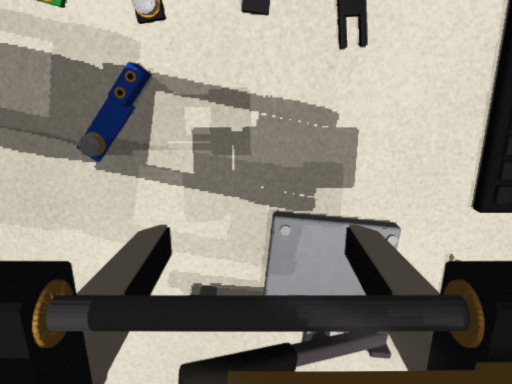

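The capped black block shows in the scene view with its cap at about (300,201), and in the side view with its cap at (276,280) and thick end at (272,315). The pliers are at scene (190,290). I'll zoom in and measure.

Run:
```python
from h import *
a=cv2.imread('pics/scene0.png');b=cv2.imread('pics/side0.png')
def crop(i,x,y,w,h,s): return cv2.resize(i[y:y+h,x:x+w],None,fx=s,fy=s,interpolation=cv2.INTER_CUBIC)
cv2.imwrite('pics/c1.png',np.vstack([crop(a,280,170,80,50,8)]))
cv2.imwrite('pics/c2.png',crop(b,250,265,60,70,8))
cv2.imwrite('pics/c3.png',crop(a,140,190,120,150,4))
cv2.imwrite('pics/c4.png',crop(b,190,130,120,75,6))
for c in ['scene','side']:
    optics.get_image(c)
    for q in ['block','block_grip','pliers','lever_handle','stud']:
        for r in spotter.masks_of(c,q)[:5]:
            m=r['mask'];ys,xs=np.nonzero(m); print(c,q,round(r['p'],2),np.round(r['location']),xs.min(),xs.max(),ys.min(),ys.max(),m.sum())
```

```text
scene block 0.87 [204. 253.] 227 275 192 209 548
scene block 0.61 [169. 282.] 280 294 153 184 329
scene block 0.6 [196. 317.] 293 337 182 208 498
scene block 0.51 [199. 299.] 298 304 196 201 31
scene block_grip 0.97 [199. 255.] 227 275 192 209 537
scene block_grip 0.9 [194. 315.] 292 337 182 208 552
scene block_grip 0.65 [169. 285.] 280 294 153 183 299
scene pliers 0.68 [292. 193.] 151 247 196 339 6485
scene lever_handle 0.84 [255. 167.] 152 183 196 314 1501
scene stud 0.61 [177. 290.] 285 293 173 178 46
scene stud 0.54 [201. 301.] 297 304 196 201 41
scene stud 0.53 [192. 235.] 230 238 192 198 50
side block 0.74 [313. 345.] 313 372 293 330 900
side block 0.69 [248. 308.] 287 331 233 263 581
side block 0.61 [299. 273.] 265 283 274 328 707
side block_grip 0.98 [298. 273.] 265 283 273 327 737
side block_grip 0.91 [252. 309.] 285 331 233 264 648
side block_grip 0.89 [310. 344.] 312 372 293 330 936
side block_grip 0.52 [143. 257.] 225 298 134 155 631
side pliers 0.61 [169. 245.] 201 302 134 199 3023
side lever_handle 0.58 [144. 253.] 226 298 134 155 614
side stud 0.66 [239. 323.] 319 328 233 241 74
side stud 0.65 [280. 276.] 271 281 274 284 95
```

View pics/c1.png

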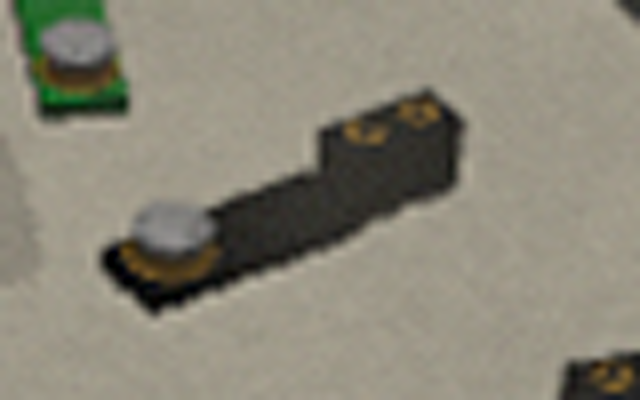

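View pics/c2.png

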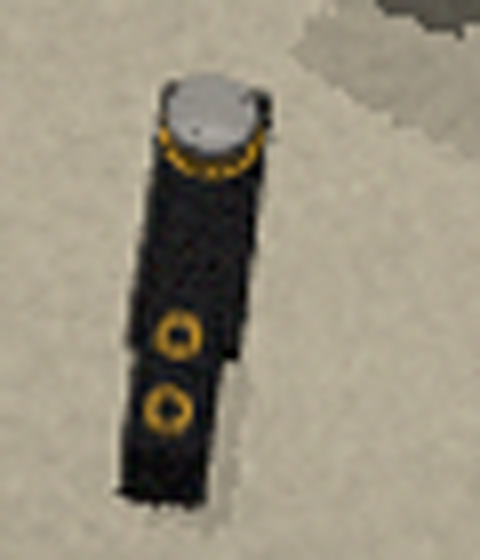

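View pics/c3.png

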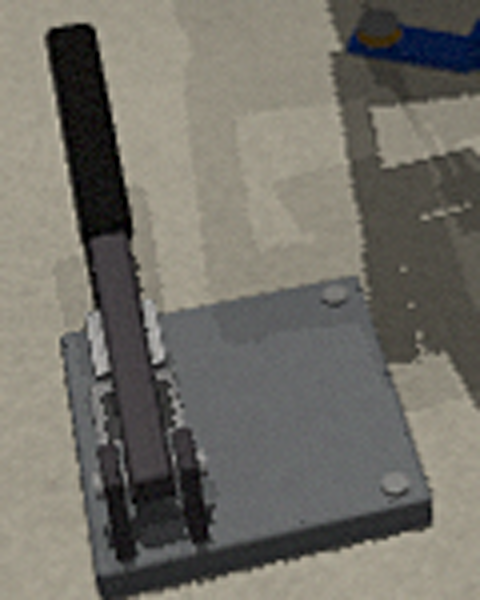

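View pics/c4.png

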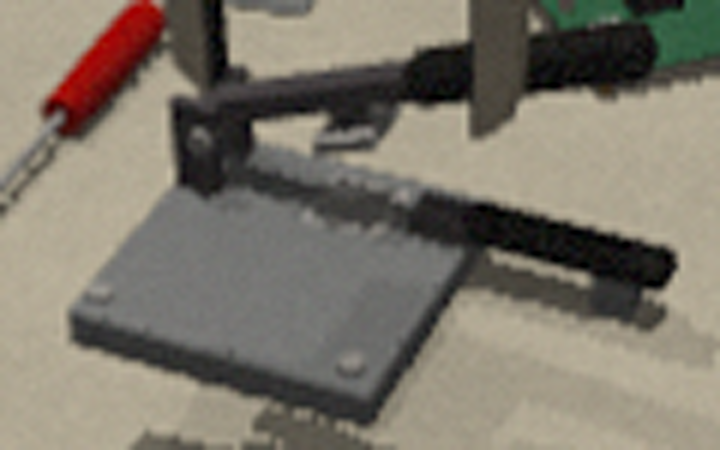

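```bash
cat > fit.py <<'E'
from h import *
from scipy.optimize import least_squares
def cr(p,off,s): return (np.array(p,float)+.5)/s-.5+off
def fit(model,obs,x0):
    # obs: list cam, local pts, uv ; pose x,y,yaw (z given)
    PP={c:optics.camera_params(c) for c in ['scene','side']}
    def tf(x,p):
        c,s=np.cos(x[2]),np.sin(x[2]); p=np.array(p,float)
        return np.c_[c*p[:,0]-s*p[:,1]+x[0], s*p[:,0]+c*p[:,1]+x[1], p[:,2]]
    def f(x): return np.concatenate([(proj(c,tf(x,p),PP[c])-uv).ravel() for c,p,uv in obs])
    for sel in [None,0,1]:
        full=obs
        o=full if sel is None else [full[sel]]
        g=lambda x:np.concatenate([(proj(c,tf(x,p),PP[c])-uv).ravel() for c,p,uv in o])
        r=least_squares(g,x0); print(sel,np.round(r.x,4),np.round(g(r.x),1))
E
python3 - <<'E'
from fit import *
z=.02
pl=[('scene',[[-.06,-.03,z],[-.06,.12,z],[.09,.12,z],[.09,-.03,z]],cr([[62,338],[358,280],[432,500],[100,572]],[140,190],4)),
('side',[[.09,.12,z],[-.06,.12,z],[-.06,-.03,z]],cr([[72,318],[370,398],[475,250]],[190,130],6))]
fit(None,pl,[.6,-.2,0])
# block: cap top centre, thick top corners
bl=[('scene',[[0,0,.021],[-.059,.010,.026],[-.101,-.010,.026],[-.059,-.01,.026],[.016,-.014,.008]],cr([[173,225],[322,128],[463,120],[0,0],[0,0]],[280,170],8)),]
c,_=ray('scene',[[0,0]])
s=[('scene',[[0,0,.021]],cr([[173,225]],[280,170],8)),('side',[[0,0,.021],[-.101,.01,.026],[-.101,-.01,.026]],cr([[212,110],[205,502],[120,490]],[250,265],8))]
fit(None,s,[.5,.15,-1.57])
print(at_z('scene',cr([[173,225],[367,130],[418,112],[430,90],[463,120],[322,128]],[280,170],8),.026))
print(at_z('side',cr([[212,110],[180,335],[167,408],[205,502],[120,490]],[250,265],8),.026))
print(at_z('scene',cr([[173,225]],[280,170],8),.021),at_z('side',cr([[212,110]],[250,265],8),.021))
E
```

```text
None [ 0.6153 -0.1846 -0.1061] [ 0.5 -1.6  1.5 -2.   1.7 -0.3 -0.3  0.9 -2.  -1.5 -0.9  0.   3.8 -8.4]
0 [ 0.6161 -0.1864 -0.102 ] [-0.4 -1.   0.6 -1.6  1.   0.  -1.1  1.6]
1 [ 0.612  -0.1736 -0.1066] [-2.6  1.2 -1.1  3.1  3.9 -5.9]
None [ 0.4358  0.1684 -1.4074] [  2.4  -1.8   0.2   2.2 -10.5  -3.6  10.9  -0.7]
0 [ 0.4401  0.16   -1.57  ] [ 0. -0.]
1 [ 0.4364  0.1701 -1.3991] [ -0.3   2.9 -10.6  -2.7  10.8   0.1]
[[0.44614239 0.15686822 0.026     ]
 [0.42497727 0.23128439 0.026     ]
 [0.42244781 0.24986407 0.026     ]
 [0.41349062 0.258819   0.026     ]
 [0.43131504 0.26028005 0.026     ]
 [0.41890929 0.21934236 0.026     ]]
[[0.43684295 0.16654527 0.026     ]
 [0.42652369 0.23090442 0.026     ]
 [0.42399812 0.25039313 0.026     ]
 [0.40892298 0.27069469 0.026     ]
 [0.42834868 0.27370423 0.026     ]]
[[0.44013496 0.15997021 0.021     ]] [[0.43767986 0.1631731  0.021     ]]
```

```bash
cat >> h.py <<'E'
from scipy.spatial.transform import Rotation as Ro
def tool(st=None):
    st=st or sensors.state()
    return np.array(st['tool_pos']),Ro.from_euler('xyz',st['tcp_rot']).as_matrix()
def tom(target,yawj=None):
    """mm shift in tool axes to world target; turn so tool y points at world yaw yawj (mod pi)"""
    p,R=tool(); d=R.T@(np.array(target)-p)*1000
    if yawj is None: return np.round(d,1),None
    y=np.array([np.cos(yawj),np.sin(yawj),0]); l=R.T@y; a=np.arctan2(l[2],l[1]); a=(a+np.pi/2)%np.pi-np.pi/2
    return np.round(d,1),round(a,3)
E
python3 - <<'E'
from h import *
p,R=tool();print(p,np.round(R,3))
print(tom([.43,.15,.219],-1.40+np.pi/2))
P=optics.camera_params('wrist');print(np.round(P['R'],3),R.T@(-np.array(P['R']).T@P['t']-p))
E
```

```text
[5.50014122e-01 1.23613344e-05 2.18668756e-01] [[ 0.  1. -0.]
 [ 0. -0. -1.]
 [-1.  0. -0.]]
(array([  -0.3, -120. , -150. ]), np.float64(-0.171))
[[ 1.    -0.001 -0.001]
 [-0.001 -0.961  0.277]
 [-0.001 -0.277 -0.961]] [-0.16615487 -0.00021473 -0.07741979]
```

>>> move_arm(increments=[[0,-40,-65,-0.06],[0,-80,-130,-0.12],[0,-120,-190,-0.17],[0,-120,-190,-0.17],[0,-120,-190,-0.17],[0,-120,-190,-0.17]], fingers=0.5)

```text
clock: 1.35
tool_pos: [0.428, 0.1924, 0.219]
tcp_rot: [3.082, 1.57, 1.685]
contact_force: [0.7, -0.1, 0.2]
gripper_width: 0.0496
```

Run:
```python
from h import *
im=optics.get_image('wrist'); save(im,'w1.png'); print(tool(),sensors.state()['clock'],sensors.state()['gripper_width'])
for X in [[.4245,.2405,.026],[.439,.161,.021]]: print(proj('wrist',[X]))
for q in ['block','stud','block_grip']:
  for r in spotter.masks_of('wrist',q)[:4]: print(q,r['p'],r['location'])
```

```text
(array([0.42936359, 0.191039  , 0.21899774]), array([[ 8.19928688e-04,  9.85010076e-01,  1.72494863e-01],
       [-1.05158334e-04,  1.72495005e-01, -9.85010387e-01],
       [-9.99999658e-01,  7.89499002e-04,  2.45015621e-04]])) 1.4 0.047672107358840296
[[261.76666953 117.60522654]]
[[262.0877574  190.76898736]]
block 0.94 [143.1, 142.2]
block 0.76 [249.8, 226.5]
block 0.61 [157.1, 264.1]
stud 0.61 [161.8, 175.1]
stud 0.54 [191.0, 262.3]
block_grip 0.94 [152.5, 263.1]
block_grip 0.92 [251.7, 224.9]
block_grip 0.8 [142.2, 143.8]
```

View pics/w1.png

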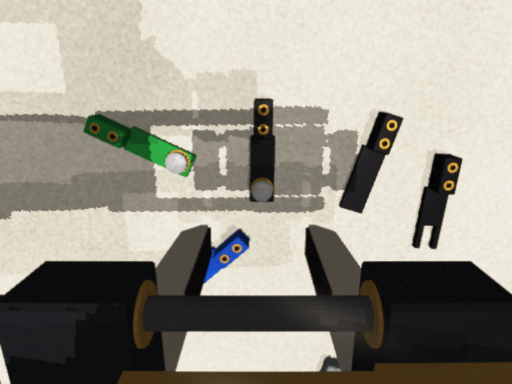

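The wrist view confirms the estimate. The capped block's sockets are at (263,108) and (263,129) and its cap is at (262,190), which matches the projections. The next step is to descend and grip.

Run:
```python
from h import *
a=at_z('wrist',[[263.3,108],[263.3,129]],.026);c=at_z('wrist',[[262,190]],.021)
g=a.mean(0);d=c[0]-g;yaw=np.arctan2(d[1],d[0]);print(g,c,yaw,np.hypot(d[0],d[1]))
print(tom([g[0],g[1],.1],yaw+np.pi/2), tom([g[0],g[1],-0.006+.0],yaw+np.pi/2))
```

```text
[0.4278653  0.23792798 0.026     ] [[0.4400376  0.16001061 0.021     ]] -1.4158282439991154 0.0788624146924652
(array([118.7,   5.2, -48.6]), np.float64(0.014)) (array([224.7,   5.2, -48.6]), np.float64(0.014))
```

>>> move_arm(increments=[[20,4,-25,0.01],[60,4,-48.5,0.01],[100,4,-48.5,0.01],[140,4,-48.5,0.01],[170,4,-48.5,0.01],[195,4,-48.5,0.01],[213,4,-48.5,0.01],[214,4,-48.5,0.01],[214,4,-48.5,0.01],[214,4,-48.5,0.01]])

```text
clock: 2.55
tool_pos: [0.4271, 0.2383, 0.0056]
tcp_rot: [1.656, 1.569, 0.244]
contact_force: [-0.5, -0.3, -0.4]
gripper_width: 0.0466
```

Run:
```python
from h import *
im=optics.get_image('side'); save(cv2.resize(im[220:370,180:380],None,fx=4,fy=4),'s2.png')
im=optics.get_image('scene'); save(cv2.resize(im[100:250,220:420],None,fx=4,fy=4),'s2b.png');print(sensors.state()['contact_force'],tool()[0])
```

```text
[ 0.08056175  0.15013876 -0.11569171] [0.42691661 0.23856592 0.00579689]
```

View pics/s2.png

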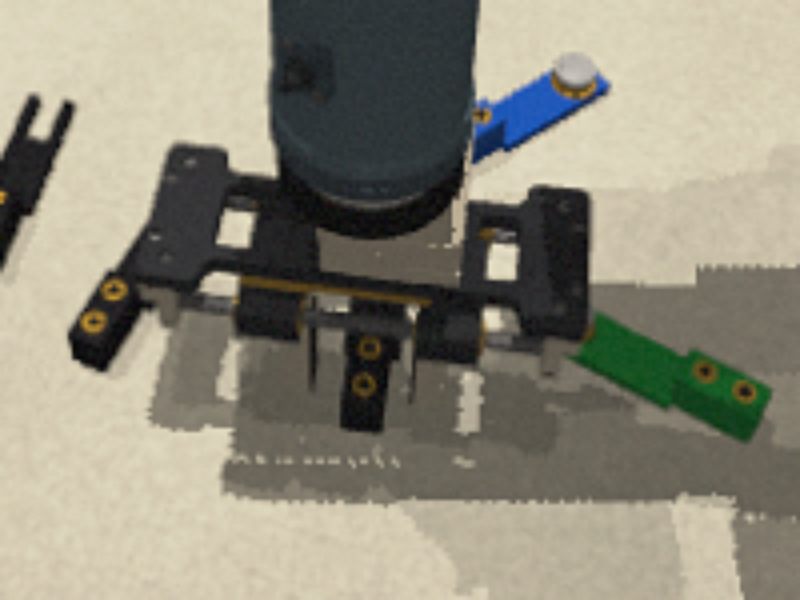

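View pics/s2b.png

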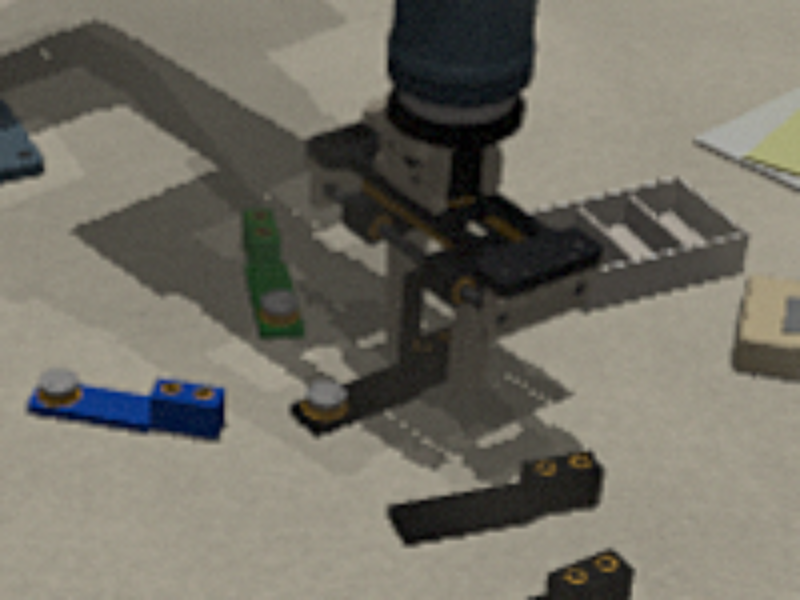

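The thick end is between the fingers, and the neighbouring blocks are clear.

>>> move_arm(increments=[[0,0,0,0],[0,0,0,0],[0,0,0,0],[0,0,0,0],[0,0,0,0],[0,0,0,0],[0,0,0,0],[0,0,0,0]], fingers=0, newtons=30)

```text
clock: 3.45
tool_pos: [0.4257, 0.2386, 0.0048]
tcp_rot: [2.619, 1.571, 1.208]
contact_force: [-2.4, 0.3, 4.6]
gripper_width: 0.02
```

>>> move_arm(increments=[[-10,0,0,0],[-40,0,0,0],[-80,0,0,0],[-110,0,0,0],[-110,0,0,0]])

```text
clock: 3.95
tool_pos: [0.4288, 0.2394, 0.1191]
tcp_rot: [1.689, 1.562, 0.278]
contact_force: [0.6, -0.6, -0.4]
gripper_width: 0.02
```

Run:
```python
from h import *
im=optics.get_image('wrist'); save(im,'w3.png'); print(tool())
p,R=tool()
for X in [[.616,-.186],]: pass
yp=-.102; o=np.array([.616,-.186]); ex=np.array([np.cos(yp),np.sin(yp)]);ey=np.array([-ex[1],ex[0]])
g=o+ey*.16; print(g,tom([g[0],g[1],.12],yp))
```

```text
(array([0.42728424, 0.23893907, 0.1168207 ]), array([[ 4.92068254e-03,  9.87208925e-01,  1.59355973e-01],
       [ 1.36690079e-03,  1.59351114e-01, -9.87221026e-01],
       [-9.99986959e-01,  5.07562507e-03, -5.65300419e-04]]))
[ 0.63229172 -0.0268316 ] (array([ -2.5, 160.1, 295. ]), np.float64(0.262))
```

View pics/w3.png

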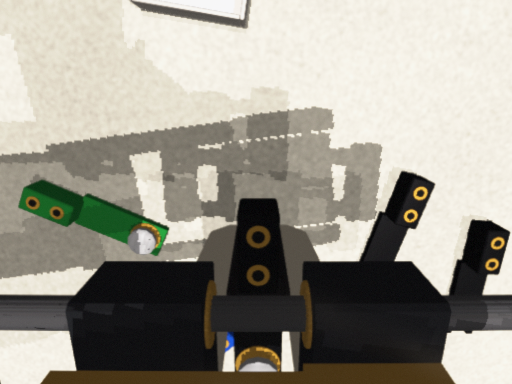

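>>> move_arm(increments=[[-2.5,15,29,0.03],[-2.5,35,65,0.06],[-2.5,57,105,0.1],[-2.5,79,145,0.14],[-2.5,101,185,0.18],[-2.5,123,225,0.22],[-2.5,143,262,0.26],[-2.5,154,285,0.262],[-2.5,160,295,0.262],[-2.5,160,295,0.262],[-2.5,160,295,0.262]])

```text
clock: 5.1
tool_pos: [0.6294, -0.0261, 0.116]
tcp_rot: [-1.868, 1.568, 2.743]
contact_force: [-0.5, 0.3, -1.2]
gripper_width: 0.0196
```

Run:
```python
from h import *
yp=-.102; o=np.array([.616,-.186]); ex=np.array([np.cos(yp),np.sin(yp)]);ey=np.array([-ex[1],ex[0]])
print(tool(),sensors.state()['gripper_width'])
im=optics.get_image('side'); save(im,'s4.png')
im=optics.get_image('scene'); save(im,'s4b.png')
def crop(i,x,y,w,h,s): return cv2.resize(i[y:y+h,x:x+w],None,fx=s,fy=s,interpolation=cv2.INTER_CUBIC)
a=cv2.imread('pics/s4b.png');b=cv2.imread('pics/s4.png')
cv2.imwrite('pics/s4bc.png',crop(a,140,180,150,160,4)[:600])
cv2.imwrite('pics/s4c.png',crop(b,180,100,160,120,5))
```

```text
(array([ 0.62935812, -0.02605249,  0.11602342]), array([[-2.66448206e-03,  9.94842476e-01, -1.01396986e-01],
       [ 1.12161280e-03, -1.01394309e-01, -9.94845685e-01],
       [-9.99995821e-01, -2.76447664e-03, -8.45664740e-04]])) 0.01955880712505322
```

View pics/s4c.png

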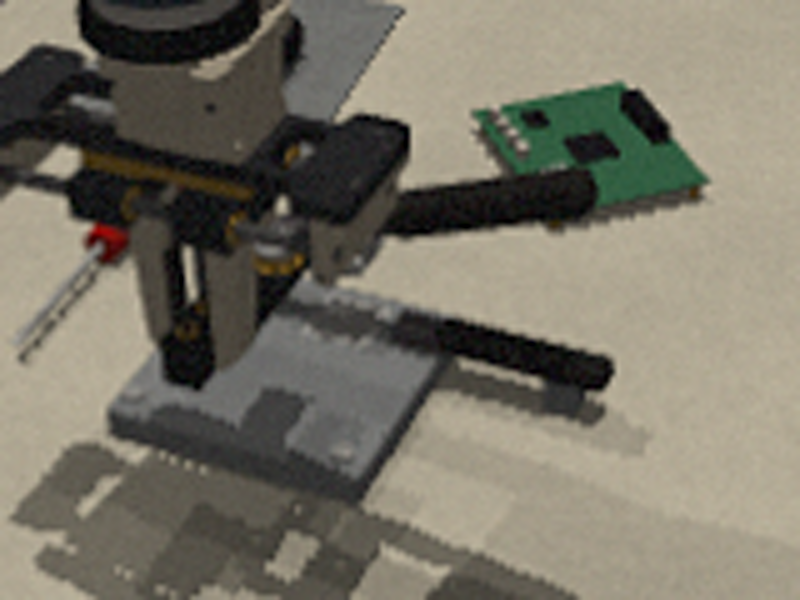

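View pics/s4bc.png

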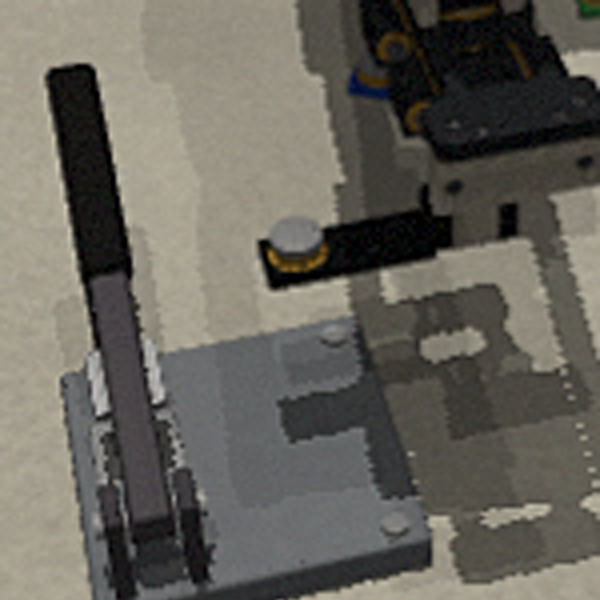

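Run:
```python
from h import *
uv=(np.array([[298,234]])+.5)/4-.5+[140,180]
print('cap scene',at_z('scene',uv,.132))
p,R=tool(); print('expected', p+R[:,2]*.08)
def crop(i,x,y,w,h,s): return cv2.resize(i[y:y+h,x:x+w],None,fx=s,fy=s,interpolation=cv2.INTER_CUBIC)
def draw(cam,f,off,wh,s,pose,out):
    ox,oy,yaw=pose
    c=crop(cv2.imread(f),*off,*wh,s)
    def W(P): P=np.array(P,float).reshape(-1,3); return np.c_[ox+np.cos(yaw)*P[:,0]-np.sin(yaw)*P[:,1],oy+np.sin(yaw)*P[:,0]+np.cos(yaw)*P[:,1],P[:,2]]
    px=lambda P:((proj(cam,W(P))-off+.5)*s-.5).round().astype(int)
    for z,col in((.02,(0,255,0)),(0,(0,255,255))):
        cv2.polylines(c,[px([[-.06,-.03,z],[-.06,.12,z],[.09,.12,z],[.09,-.03,z]]).reshape(-1,1,2)],True,col,1)
    for P in([-.109,-.012,.143],[-.109,.012,.143],[-.134,0,.143+.009],[.07,0,.052],[0,0,.02]):
        cv2.circle(c,tuple(int(v) for v in px(P)[0]),3,(0,0,255),-1)
    cv2.imwrite(out,c)
draw('scene','pics/scene0.png',(140,190),(120,150),4,(.616,-.186,-.102),'pics/o1.png')
draw('side','pics/side0.png',(190,130),(120,75),6,(.616,-.186,-.102),'pics/o2.png')
```

```text
cap scene [[ 0.62354473 -0.10340158  0.132     ]]
expected [ 0.62155123 -0.10516248  0.11676608]
```

View pics/o1.png

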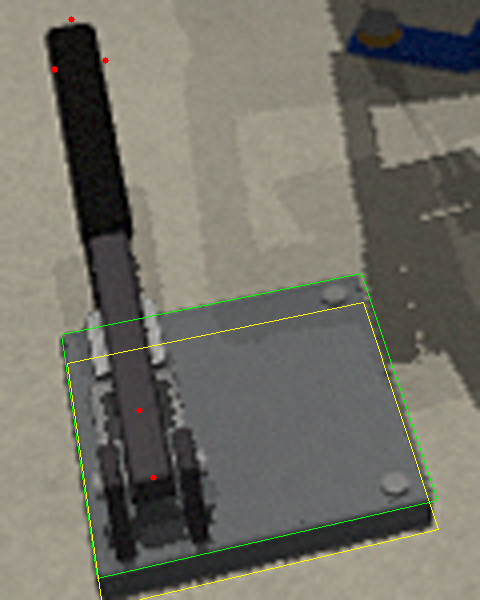

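View pics/o2.png

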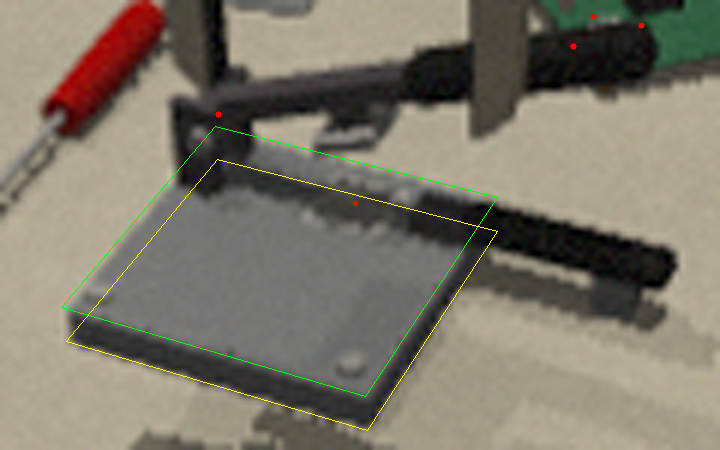

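>>> move_arm(increments=[[20,2,0,0],[45,2,0,0],[65,2,0,0],[81,2,0,0],[81,2,0,0],[81,2,0,0],[81,2,0,0]])

```text
clock: 5.9
tool_pos: [0.6334, -0.027, 0.0376]
tcp_rot: [1.47, 1.569, -0.202]
contact_force: [0.1, 1.0, -1.6]
gripper_width: 0.0195
```

Run:
```python
from h import *
print(tool()[0],sensors.state()['contact_force'])
im=optics.get_image('side'); save(im,'s5.png')
im=optics.get_image('scene'); save(im,'s5b.png')
im=optics.get_image('wrist'); save(im,'w5.png')
def crop(i,x,y,w,h,s): return cv2.resize(i[y:y+h,x:x+w],None,fx=s,fy=s,interpolation=cv2.INTER_CUBIC)
a=cv2.imread('pics/s5b.png');b=cv2.imread('pics/s5.png')
cv2.imwrite('pics/s5bc.png',crop(a,140,240,120,100,6))
cv2.imwrite('pics/s5c.png',crop(b,180,120,130,90,6))
```

```text
[ 0.63340187 -0.02704989  0.03758063] [ 0.0689742   1.01378037 -1.63264306]
```

View pics/s5c.png

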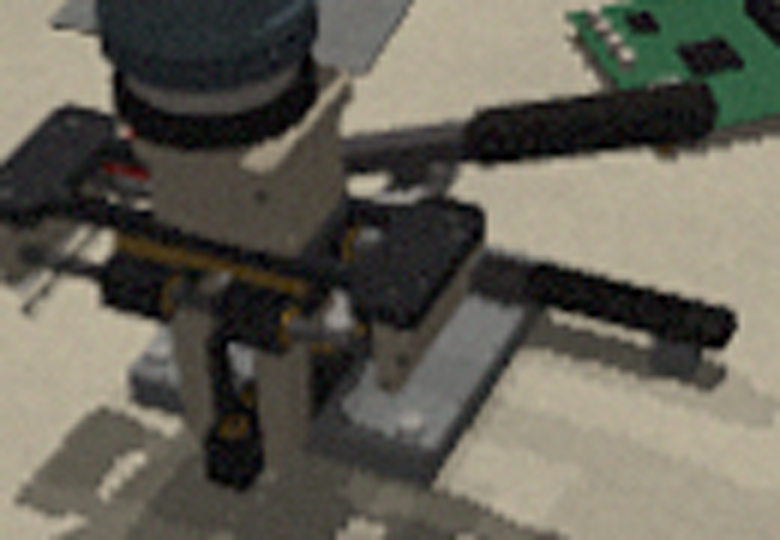

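View pics/s5bc.png

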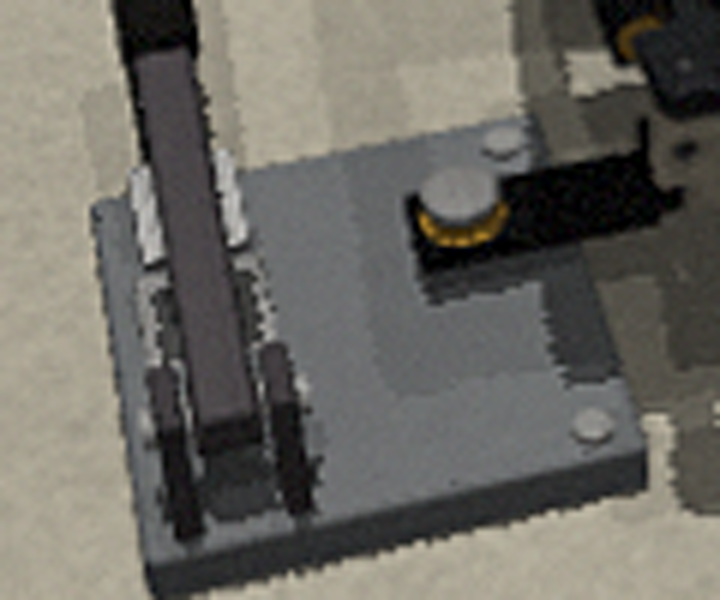

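View pics/w5.png

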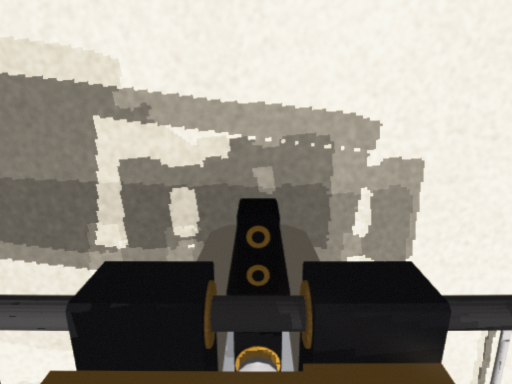

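Run:
```python
from h import *
f=lambda a:(np.array(a,float)+.5)/6-.5+[140,240]
C=at_z('scene',f([[95,205],[527,118],[645,458],[152,565]]),.02)[:,:2]
L=np.array([[-.06,-.03],[-.06,.12],[.09,.12],[.09,-.03]])
M,_=cv2.estimateAffinePartial2D(L,C); s=np.hypot(M[0,0],M[1,0]);yaw=np.arctan2(M[1,0],M[0,0]);print(s,yaw,M[:,2]); 
print('edge',[np.linalg.norm(C[i]-C[i-1]) for i in range(4)],[np.arctan2(*(C[(i+1)%4]-C[i])[::-1]) for i in range(4)])
R2=np.array([[np.cos(yaw),-np.sin(yaw)],[np.sin(yaw),np.cos(yaw)]]); o=C.mean(0)-R2@L.mean(0);print('origin',o)
cap=at_z('scene',f([[459,195]]),.0538)[0,:2];print('cap',cap,'local',R2.T@(cap-o))
p,R=tool();e=(p+.08*R[:,2])[:2];print('tool-expected cap',e,R2.T@(e-o))
# handle centreline at its tip: top end of grip in scene0, width
h=lambda a:(np.array(a,float)+.5)/4-.5+[140,190]
t=at_z('scene',h([[47.5,36],[99,33]]),.152)[:,:2];print('handle end local',(t-o)@R2)
print('hinge end pieces', (at_z('scene',f([[203,437],[262,430]]),.07)[:,:2]-o)@R2)
```

```text
Traceback (most recent call last):
cv2.error: OpenCV(4.12.0) /io/opencv/modules/calib3d/src/ptsetreg.cpp:1108: error: (-215:Assertion failed) count >= 0 && to.checkVector(2) == count in function 'estimateAffinePartial2D'
```

Run:
```python
from h import *
f=lambda a:(np.array(a,float)+.5)/6-.5+[140,240]
C=np.ascontiguousarray(at_z('scene',f([[95,205],[527,118],[645,458],[152,565]]),.02)[:,:2])
L=np.array([[-.06,-.03],[-.06,.12],[.09,.12],[.09,-.03]])
a=L-L.mean(0);b=C-C.mean(0);yaw=np.arctan2((a[:,0]*b[:,1]-a[:,1]*b[:,0]).sum(),(a*b).sum());print(yaw)
print('edge',[np.linalg.norm(C[i]-C[i-1]) for i in range(4)],[np.arctan2(*(C[(i+1)%4]-C[i])[::-1]) for i in range(4)])
R2=np.array([[np.cos(yaw),-np.sin(yaw)],[np.sin(yaw),np.cos(yaw)]]); o=C.mean(0)-R2@L.mean(0);print('origin',o)
cap=at_z('scene',f([[459,195]]),.0538)[0,:2];print('cap',cap,'local',R2.T@(cap-o))
p,R=tool();e=(p+.08*R[:,2])[:2];print('tool-expected cap',e,R2.T@(e-o))
h=lambda a:(np.array(a,float)+.5)/4-.5+[140,190]
t=at_z('scene',h([[47.5,36],[99,33]]),.152)[:,:2];print('handle end local',(t-o)@R2)
print('hinge end pieces', (at_z('scene',f([[203,437],[262,430]]),.07)[:,:2]-o)@R2)
```

```text
-0.10103422452421705
edge [np.float64(0.14759084578468207), np.float64(0.14357011836922307), np.float64(0.1497185224269228), np.float64(0.14440008472367039)] [np.float64(1.4675314918047526), np.float64(-0.08911005692220178), np.float64(-1.6887323543373116), np.float64(3.0471681546209215)]
origin [ 0.61747182 -0.18783988]
cap [ 0.62882079 -0.10646382] local [0.00308331 0.08210576]
tool-expected cap [ 0.62524956 -0.10701279] [-0.00041435  0.08119939]
handle end local [[-0.12508938 -0.01040057]
 [-0.12049134  0.01340313]]
hinge end pieces [[ 0.09000038 -0.00674214]
 [ 0.09216436  0.00925589]]
```

Run:
```python
from h import *
f=lambda a:(np.array(a,float)+.5)/6-.5+[180,120]
g=lambda a:(np.array(a,float)+.5)/6-.5+[190,130]
yaw=-.101;R2=np.array([[np.cos(yaw),-np.sin(yaw)],[np.sin(yaw),np.cos(yaw)]])
A=at_z('side',g([[72,318],[368,398],[477,248]]),.02)[:,:2]; A2=at_z('side',f([[132,378],[435,455],[540,305]]),.02)[:,:2]
print('plate loc coords (90,120),(-60,120),(-60,?)',A@R2,A2@R2)
B=at_z('side',f([[235,425],[240,393]]),.0328+.026)[:,:2];print('sockets',B@R2)
B=at_z('side',f([[208,478],[255,485]]),.0328)[:,:2];print('bottom end',B@R2)
```

```text
plate loc coords (90,120),(-60,120),(-60,?) [[ 0.71328139  0.0013512 ]
 [ 0.57007015 -0.00189845]
 [ 0.56592629 -0.11378766]] [[ 0.71328139  0.0013512 ]
 [ 0.56810203 -0.00477235]
 [ 0.5654897  -0.11635157]]
sockets [[0.63240053 0.04858221]
 [0.639878   0.03017091]]
bottom end [[0.64296755 0.05715835]
 [0.62299701 0.0533127 ]]
```

Run:
```python
from h import *
a=cv2.imread('pics/wrist0.png')[195:305,255:415]
cv2.imwrite('pics/w0c.png',cv2.resize(a,None,fx=5,fy=5,interpolation=cv2.INTER_CUBIC))
```

```text
(no output)
```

View pics/w0c.png

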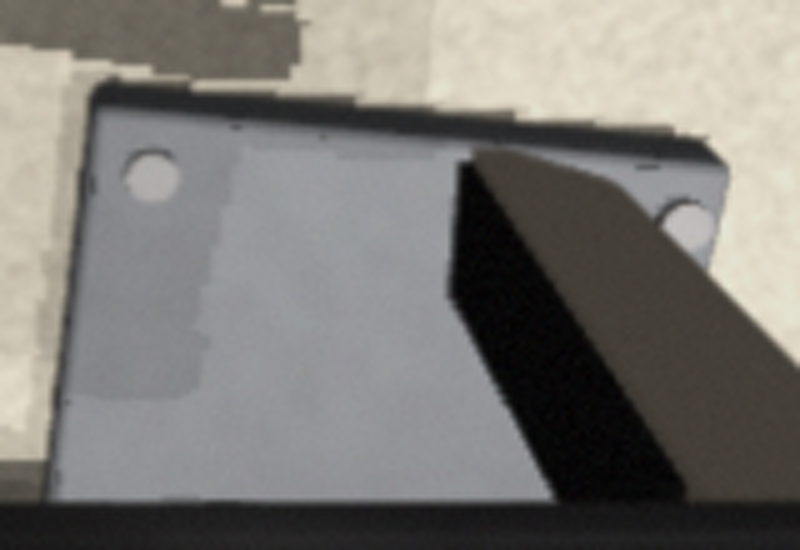

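Run:
```python
from h import *
p,R=tool();P=optics.camera_params('wrist');Rc=np.array(P['R']);t=np.array(P['t'])
Rct=Rc@R; tct=Rc@p+t   # cam = Rct Xtool + tct
p0=np.array([.5500,0,.2187]);R0=np.array([[0,1,0],[0,0,-1],[-1,0,0.]])
P0=dict(P);P0['R']=Rct@R0.T;P0['t']=tct-P0['R']@p0
P0['mtx']=P['mtx']
f=lambda a:(np.array(a,float)+.5)/5-.5+[255,195]
W=at_z('w',f([[92,104],[730,163],[90,130],[52,500],[728,180],[711,270],[150,109],[650,155]]),.02,P0)[:,:2]
print(np.round(W,4)); d=lambda i,j:np.arctan2(*(W[j]-W[i])[::-1])
print('front yaw',d(6,7),d(0,1),'left yaw',d(2,3)+np.pi/2,d(4,5)+np.pi/2,np.linalg.norm(W[1]-W[0]))
for yaw in(-.101,d(0,1),d(2,3)+np.pi/2):
    R2=np.array([[np.cos(yaw),-np.sin(yaw)],[np.sin(yaw),np.cos(yaw)]])
    m=W[:2].mean(0); o=m-R2@[.015,.12]
    cap=(p+.08*R[:,2])[:2]
    print(yaw,o,'cap',R2.T@(cap-o))
```

```text
[[ 0.5667 -0.061 ]
 [ 0.7148 -0.0758]
 [ 0.5663 -0.0674]
 [ 0.558  -0.165 ]
 [ 0.7148 -0.0801]
 [ 0.7135 -0.1031]
 [ 0.58   -0.0622]
 [ 0.696  -0.0738]]
front yaw -0.09917131069182797 -0.09969745235088326 left yaw -0.08459472838494375 -0.05846209357821874 0.14889474730223415
-0.101 [ 0.61371489 -0.18629371] cap [0.00348212 0.08003991]
-0.09969745235088326 [ 0.61386845 -0.18632881] cap [0.00343008 0.08005495]
-0.08459472838494375 [ 0.61565223 -0.18672115] cap [0.00282814 0.08023423]
```

>>> move_arm(increments=[[4,-3.2,0,0],[8,-3.2,0,0],[9.5,-3.2,10,0],[9.5,-3.2,25,0],[9.5,-3.2,40,0],[9.5,-3.2,55,0],[9.5,-3.2,68,0],[9.5,-3.2,76,0],[9.5,-3.2,80.5,0],[9.5,-3.2,80.5,0],[9.5,-3.2,80.5,0]])

```text
clock: 7.15
tool_pos: [0.6213, -0.1069, 0.0267]
tcp_rot: [-2.637, 1.571, 1.974]
contact_force: [1.1, -0.1, -1.5]
gripper_width: 0.0196
```

Run:
```python
from h import *
print(tool()[0],sensors.state()['contact_force'])
im=optics.get_image('side'); save(im,'s6.png')
im=optics.get_image('scene'); save(im,'s6b.png')
def crop(i,x,y,w,h,s): return cv2.resize(i[y:y+h,x:x+w],None,fx=s,fy=s,interpolation=cv2.INTER_CUBIC)
a=cv2.imread('pics/s6b.png');b=cv2.imread('pics/s6.png')
cv2.imwrite('pics/s6bc.png',crop(a,140,240,120,100,6))
cv2.imwrite('pics/s6c.png',crop(b,180,100,130,90,6))
```

```text
[ 0.62126062 -0.10688091  0.02665085] [ 1.1419011  -0.08442612 -1.48113535]
```

View pics/s6c.png

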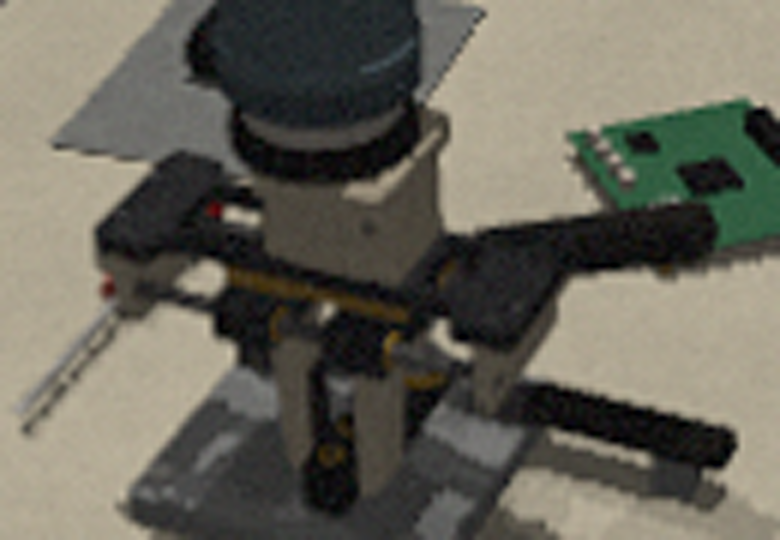

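View pics/s6bc.png

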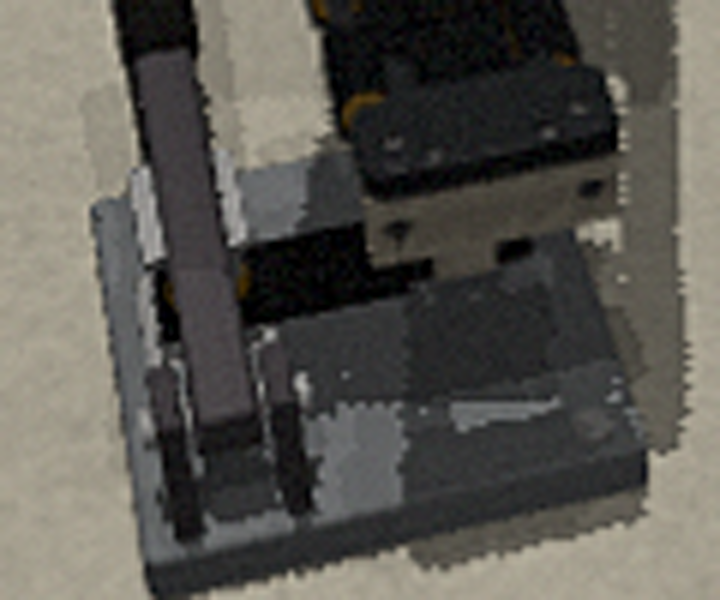

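The brass rim shows evenly on both sides of the handle, at crop x 165 and 245. No contact force built up, so I'll lower and release.

>>> move_arm(increments=[[1,0,0,0],[2,0,0,0],[2.5,0,0,0],[2.5,0,0,0]])

```text
clock: 7.65
tool_pos: [0.6214, -0.1067, 0.0249]
tcp_rot: [2.26, 1.57, 0.588]
contact_force: [-1.8, 1.4, 5.2]
gripper_width: 0.02
```

>>> move_arm(increments=[[0,0,0,0],[0,0,0,0],[0,0,0,0],[0,0,0,0]], fingers=0.4)

```text
clock: 8.05
tool_pos: [0.6213, -0.1072, 0.0239]
tcp_rot: [-1.653, 1.571, 2.957]
contact_force: [-0.1, 0.7, -0.2]
gripper_width: 0.037
```

>>> move_arm(increments=[[-15,0,0,0],[-50,0,-15,0],[-90,0,-45,0],[-130,0,-80,0],[-170,0,-80,0],[-200,0,-80,0],[-200,0,-80,0],[-200,0,-80,0]])

```text
clock: 8.85
tool_pos: [0.6298, -0.0276, 0.2258]
tcp_rot: [1.437, 1.568, -0.236]
contact_force: [0.2, -0.2, -0.1]
gripper_width: 0.0368
```

Run:
```python
from h import *
print(tool(),sensors.state()['contact_force'])
for c in['side','scene','wrist']:
    im=optics.get_image(c); save(im,c+'7.png')
def crop(i,x,y,w,h,s): return cv2.resize(i[y:y+h,x:x+w],None,fx=s,fy=s,interpolation=cv2.INTER_CUBIC)
a=cv2.imread('pics/scene7.png');b=cv2.imread('pics/side7.png')
cv2.imwrite('pics/s7bc.png',crop(a,140,240,120,100,6))
cv2.imwrite('pics/s7c.png',crop(b,180,120,130,90,6))
```

```text
(array([ 0.62976031, -0.0275941 ,  0.22578919]), array([[ 2.60598194e-03,  9.94818571e-01, -1.01632765e-01],
       [-6.26224967e-04, -1.01631466e-01, -9.94821920e-01],
       [-9.99996408e-01,  2.65613293e-03,  3.58130462e-04]])) [ 0.17638501 -0.20854595 -0.14750287]
```

View pics/s7c.png

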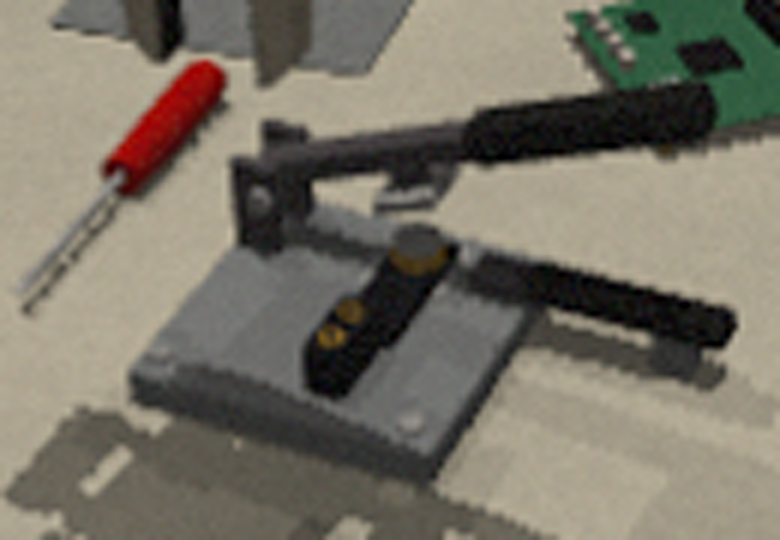

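View pics/s7bc.png

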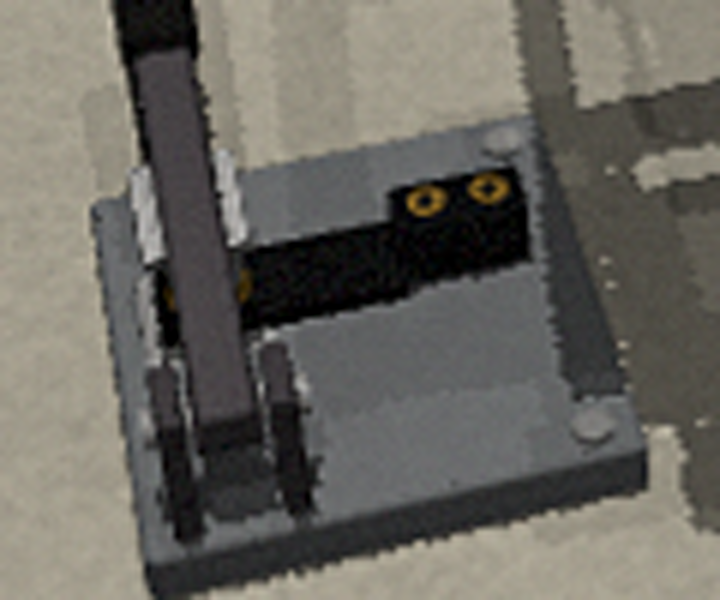

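View pics/wrist7.png

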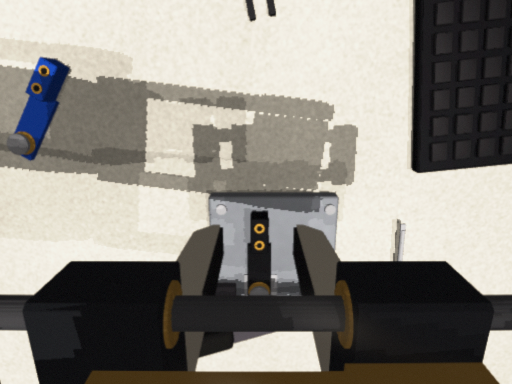

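Run:
```python
from h import *
a=cv2.imread('pics/wrist7.png')[180:310,190:360]
cv2.imwrite('pics/w7c.png',cv2.resize(a,None,fx=4,fy=4,interpolation=cv2.INTER_CUBIC))
yaw=-.1;R2=np.array([[np.cos(yaw),-np.sin(yaw)],[np.sin(yaw),np.cos(yaw)]])
o=np.array([.6138,-.1863])
W=lambda x,y,z:np.r_[R2@[x,y]+o,z]
print((proj('side',[W(0,0,.041),W(0,0,.06),W(-.016,0,.066),W(.012,0,.054)])-[180,120]+.5)*6-.5)
print((proj('scene',[W(0,0,.041),W(0,0,.06)])-[140,240]+.5)*6-.5)
```

```text
[[418.45741072 227.55548175]
 [417.31395756 194.19376216]
 [448.98078999 191.32372583]
 [394.04762647 198.96222206]]
[[198.78175982 262.91869928]
 [191.73548049 219.06509019]]
```

View pics/w7c.png

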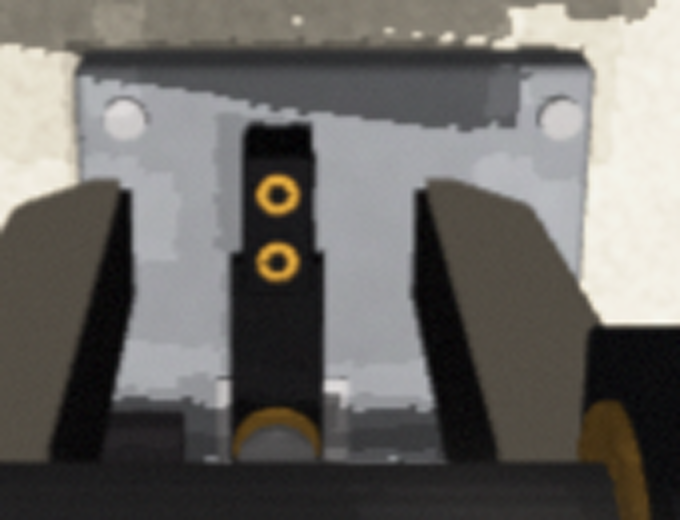

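Run:
```python
from h import *
s=sensors.state();print(s['q'],s['clock'])
print(tom([.507,-.1755,.2]),tool()[0])
```

```text
[-2.21013406e-01  4.00862345e-01  1.32243650e+00  4.68592902e-06
  1.42124329e+00 -1.18617833e-01] 9.0
(array([  22.9, -105.7,  159.5]), None) [ 0.62848619 -0.02764658  0.22267927]
```

>>> move_arm(increments=[[0,-8,12,0.14],[2,-18,27,0.28],[4,-28,42,0.42],[6,-38,57,0.56],[8,-48,72,0.7],[10,-58,87,0.84],[12,-68,102,0.98],[14,-78,117,1.12],[16,-88,132,1.26],[18,-98,147,1.4],[20,-106,159.5,1.5],[20,-106,159.5,1.57],[20,-106,159.5,1.57],[20,-106,159.5,1.57],[20,-106,159.5,1.57]], fingers=0)

```text
clock: 10.5
tool_pos: [0.5076, -0.1752, 0.2036]
tcp_rot: [-0.514, 1.57, 2.528]
contact_force: [-0.1, -0.4, 0.5]
gripper_width: 0.0004
```

Run:
```python
from h import *
print(tool(),sensors.state()['contact_force'])
for c in['side','scene','wrist']:
    im=optics.get_image(c); save(im,c+'8.png')
def crop(i,x,y,w,h,s): return cv2.resize(i[y:y+h,x:x+w],None,fx=s,fy=s,interpolation=cv2.INTER_CUBIC)
a=cv2.imread('pics/scene8.png');b=cv2.imread('pics/side8.png')
cv2.imwrite('pics/s8bc.png',crop(a,110,140,150,150,4))
cv2.imwrite('pics/s8c.png',crop(b,200,60,150,120,5))
print(tom([.507,-.1755,.15]))
```

```text
(array([ 0.50764911, -0.17518417,  0.20363104]), array([[-8.90979217e-04, -9.93697418e-02, -9.95050180e-01],
       [ 6.26979351e-04, -9.95050435e-01,  9.93692059e-02],
       [-9.99999407e-01, -5.35340018e-04,  9.48872034e-04]])) [-0.1320382  -0.43066933  0.48367582]
(array([54. ,  0.4,  0.8]), None)
```

View pics/s8c.png

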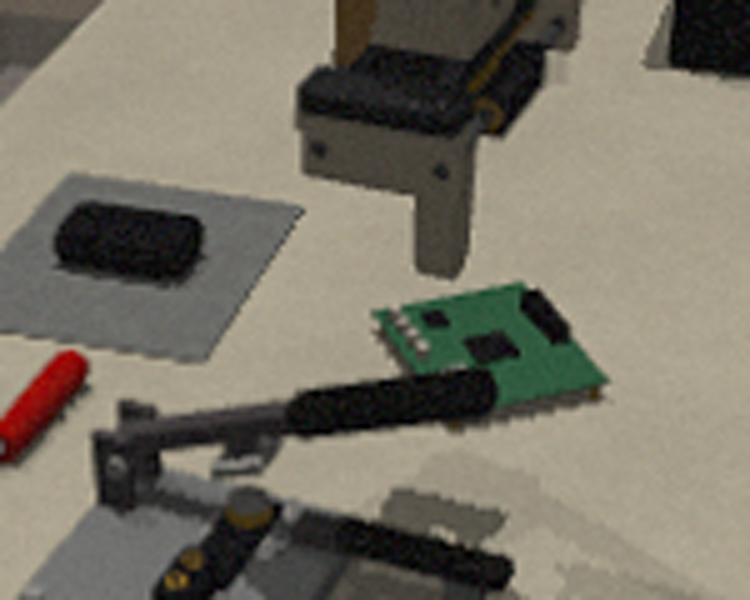

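View pics/s8bc.png

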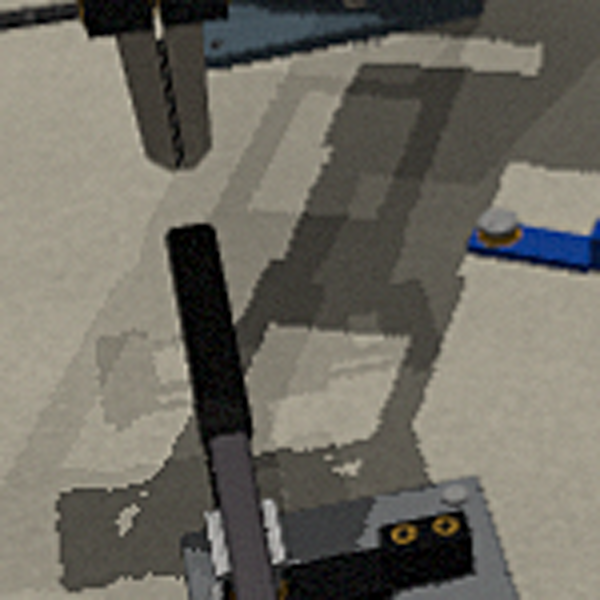

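View pics/wrist8.png

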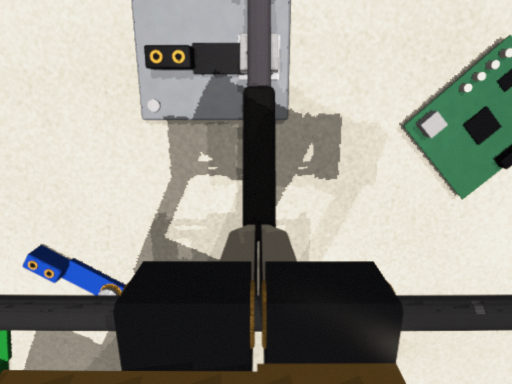

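>>> move_arm(increments=[[25,0,0,0],[45,0,0,0],[56,0,0,0],[62,0,1,0],[67,0,3,0],[73,0,6,0],[73,0,6,0]])

```text
clock: 11.35
tool_pos: [0.5017, -0.1749, 0.1311]
tcp_rot: [2.791, 1.57, -0.451]
contact_force: [1.0, -0.5, 0.6]
gripper_width: 0.0006
```

Run:
```python
from h import *
print(tool()[0],sensors.state()['contact_force'])
def crop(i,x,y,w,h,s): return cv2.resize(i[y:y+h,x:x+w],None,fx=s,fy=s,interpolation=cv2.INTER_CUBIC)
a=crop(optics.get_image('scene'),110,140,150,150,4);b=crop(optics.get_image('side'),200,60,150,120,5)
save(a,'s9b.png');save(b,'s9.png')
```

```text
[ 0.50169458 -0.17492371  0.13107206] [ 0.97875669 -0.45826328  0.61345897]
```

View pics/s9.png

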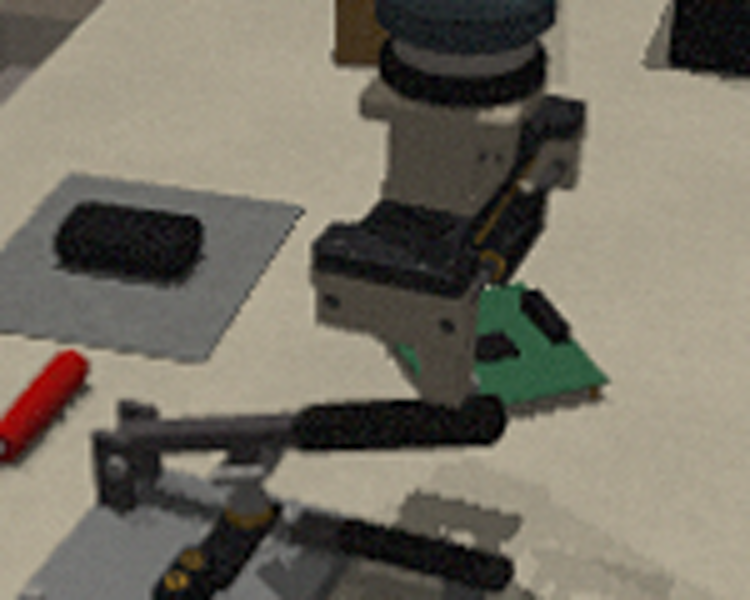

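View pics/s9b.png

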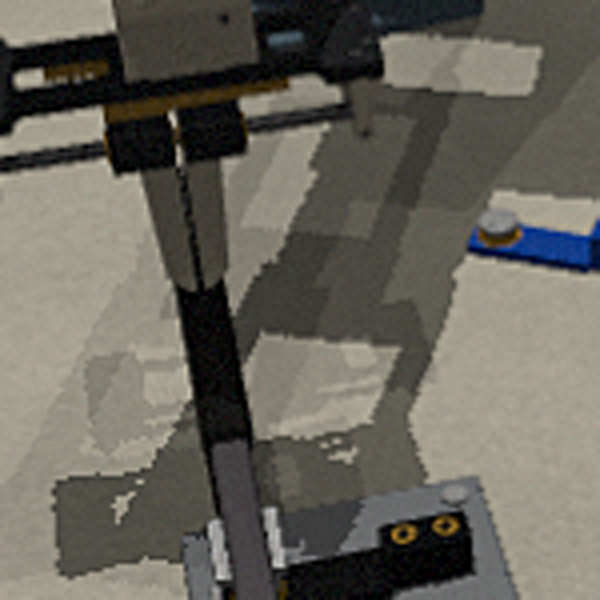

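The tip is on the handle, and the handle has begun to follow. Next I'll trace the rest of the arc.

>>> move_arm(increments=[[6,0,2.5,0],[13,0,5,0],[20,0,7,0],[26,0,9,0],[33,0,10.5,0],[40,0,12,0],[46,0,13,0],[52,0,14,0],[56,0,14.5,0],[56,0,14.5,0]])

```text
clock: 12.45
tool_pos: [0.4873, -0.1735, 0.0749]
tcp_rot: [-0.096, 1.571, 2.944]
contact_force: [0.9, -0.5, 2.6]
gripper_width: 0.0003
```

>>> move_arm(increments=[[2,0,0,0],[4,0,0,0],[5,0,0,0],[5,0,0,0]])

```text
clock: 12.85
tool_pos: [0.4872, -0.1735, 0.0728]
tcp_rot: [1.849, 1.57, -1.394]
contact_force: [-7.6, 1.3, 25.0]
gripper_width: 0.0007
```

Run:
```python
from h import *
print(tool()[0],sensors.state()['contact_force'])
def crop(i,x,y,w,h,s): return cv2.resize(i[y:y+h,x:x+w],None,fx=s,fy=s,interpolation=cv2.INTER_CUBIC)
a=crop(optics.get_image('scene'),120,190,150,150,4);b=crop(optics.get_image('side'),200,80,150,120,5)
save(a,'s10b.png');save(b,'s10.png')
```

```text
[ 0.48715274 -0.17351016  0.07275353] [-7.62514687  1.30170846 25.04298972]
```

View pics/s10.png

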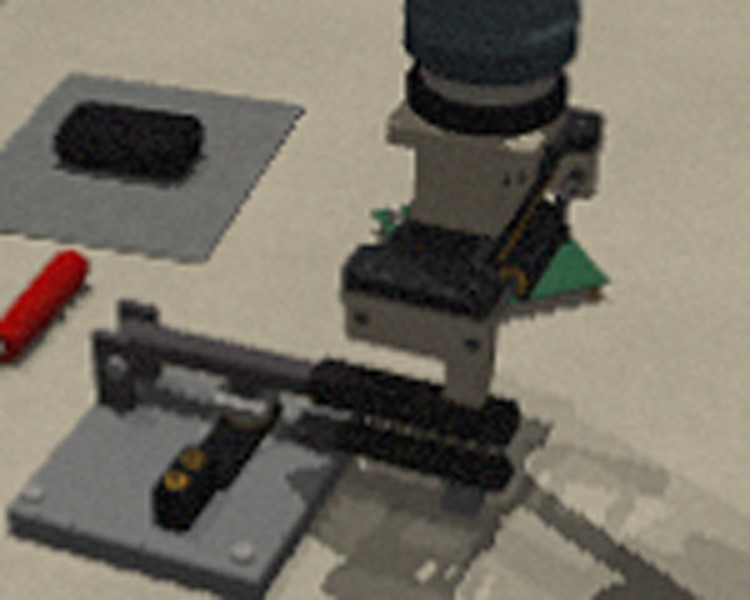

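View pics/s10b.png

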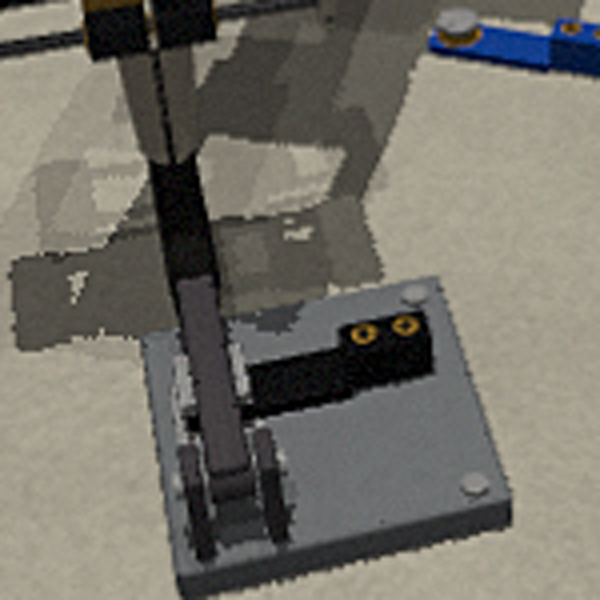

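>>> move_arm(increments=[[1,0,0,0],[2,0,0,0],[2,0,0,0]])

```text
clock: 13.25
tool_pos: [0.4871, -0.1735, 0.072]
tcp_rot: [1.997, 1.569, -1.245]
contact_force: [-9.7, 3.7, 35.4]
gripper_width: 0.0007
```

The force rose from 25 to 35 N with under 1 mm of travel, so the handle is against the hard stop. I'll raise it back along the arc.

>>> move_arm(increments=[[-7,0,0,0],[-16,0,-1,0],[-28,0,-4,0],[-42,0,-8,0],[-56,0,-13,0],[-70,0,-19,0],[-90,0,-20,0],[-120,0,-20,0],[-150,0,-20,0],[-150,0,40,0],[-150,0,40,0],[-150,0,40,0]])

```text
clock: 14.45
tool_pos: [0.4459, -0.1685, 0.2178]
tcp_rot: [-0.59, 1.569, 2.449]
contact_force: [0.1, -0.6, 0.2]
gripper_width: 0.0002
```

Run:
```python
from h import *
print(tool()[0],sensors.state()['contact_force'])
def crop(i,x,y,w,h,s): return cv2.resize(i[y:y+h,x:x+w],None,fx=s,fy=s,interpolation=cv2.INTER_CUBIC)
A=optics.get_image('scene');B=optics.get_image('side');save(A,'scene11.png');save(B,'side11.png')
a=crop(A,120,190,150,150,4);b=crop(B,190,120,130,90,6)
save(a,'s11b.png');save(b,'s11.png')
```

```text
[ 0.44591799 -0.16853394  0.21784017] [ 0.14133716 -0.59862331  0.2405348 ]
```

View pics/s11.png

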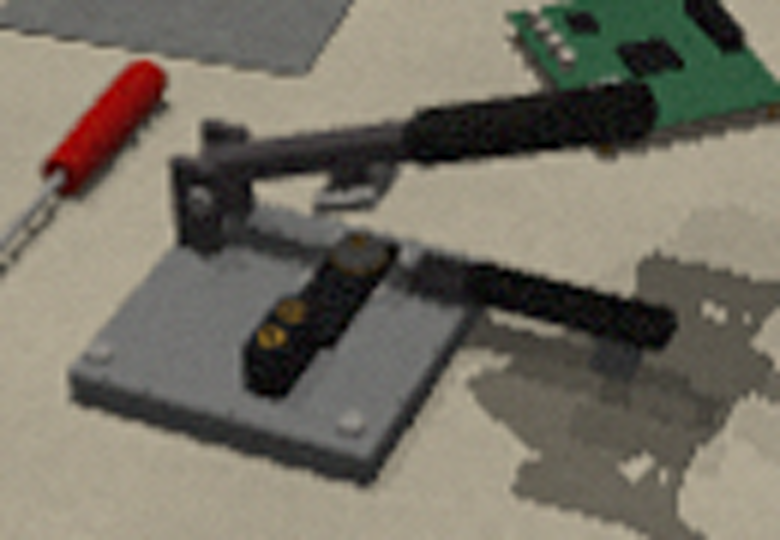

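View pics/s11b.png

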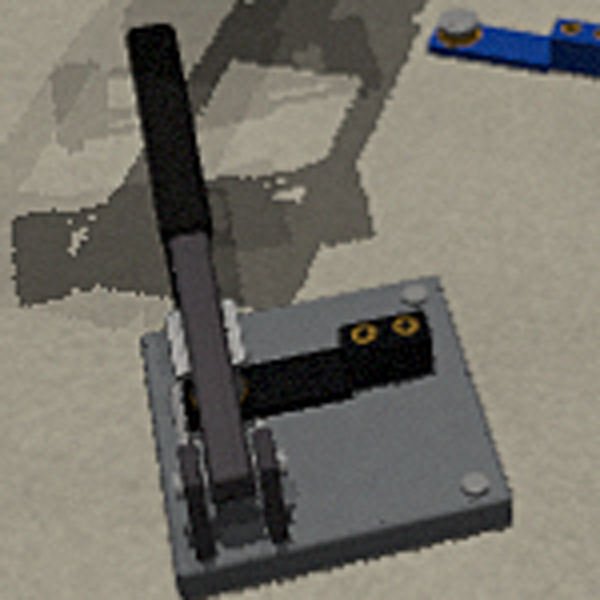

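The cap top dropped about 2 px in the side view, which matches 6 mm of travel. The gap under it has closed and the handle is back up. Handing in.

```bash
python3 -c "
from plant import ticket,sensors
print(sensors.state()['clock'],ticket.hand_in())"
```

```text
the job is handed in; nothing more can be done
14.55 None
```

The capped black block is lying on the base plate with its stud pressed home between the jaws, and I handed the job in at about 14.6 s. I gripped it by its thick end and slid it in from the clear side. After letting go, I pressed the upper handle to its stop with the closed fingers and let it spring back up.

- **Stop:** the force at the handle rose from 25 to 35 N over less than 1 mm of travel, so the handle was fully down.
- **Stud:** in the side view the cap top sits about 2 px lower than before, which matches the 6 mm travel, and the gap under it has closed. I judged the click from this and the forces, since there is no direct reading of the stud.
- **End state:** the handle is up, the block lies between the jaws, and the robot is clear of everything with no contact force.

**Disagreements:** my early pliers positions from the scene and side cameras differed by up to about 7 mm in pliers x. I used the wrist view of the plate instead, and it agreed with the scene camera's cap-to-plate offset. After release, the cap appeared about 2 mm toward the handles from the pad centre, which I judged to be within the pad's margin.

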